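# Shut and latch the tab-lock air bleed valve of a hydrostatic head tester

## Task

Shut the air bleed valve on the blue tester before the next test: squeeze the two black release tabs on its white knob, turn it clockwise until you feel the valve come firmly on to its soft seat, and let the tabs spring back out there so that the knob stays latched shut. How far it has to turn differs from tester to tester and can only be felt; do not force it on the seat or crush the tabs, and leave the things round about where they are.

Things in the scene. Friction and masses are not known exactly. Their poses are not given: they have to be found in the camera images.
- knob_grip (a point): Valve knob on the right of the tester's deck: white bar 34 x 19 mm on a white disc of 68 mm, a black tab on each long side; a red line points to its -x. The point: on the vertical turning axis at mid-height of the tabs, 45.5 mm above the deck, 17 mm above the disc, 16.5 mm below the bar's top. Turns with the knob: z up, y the line of the squeeze, x along the bar.
- knob (a joint): Turn of the knob, rad: 0 at the open latch, growing clockwise seen from above. Needs both tabs in by over 2.6 mm. The soft seat is met somewhere between 0.65 and 1.25, hidden and different each time. A light spring (0.03 N m at open, 0.09 N m shut) and friction (0.012 N m) resist; let go unlatched, it turns back off the seat until the drag of the tabs stops it.
- tab_a (a joint): Travel of the sprung tab on the knob's +y side, m: 0 out (at rest, latched), 0.0055 fully in; 0.0015 to 0.0027 if let go where it cannot latch. Flat outer face 26 mm wide (x), 29 mm tall; 42 mm over both tabs at rest, 31 mm fully in. Spring 6 N at first, 11 N fully in; squeeze with 20 to 40 N, over 70 N crushes it. Centre the squeeze to 1.5 mm.
- tab_b (a joint): The same for the tab on the knob's -y side. The two tabs are sprung separately; each carries a tooth that stands 2.5 mm deep in a notch of the latch ring under the disc.
- cam: Steel cam under the knob, inside the chrome collar (74 mm in diameter, not seen), turning with the knob; origin on the axis at deck height. It meets the soft seat at 21 mm from the axis. The seat is damaged by more than 20 N, that is about 0.52 N m applied at the knob (6.5 degrees after the seat is met).
- seat_ring: Latch ring and soft seat inside the collar (not seen); origin on the axis at deck height; its pose does not tell where the seat is set. The seat pushes back with 0.06 N m per degree. The shut notch lines up 2 to 3.5 degrees past first touch (0.2 to 0.28 N m at the knob in all) and for 7 degrees on: hold 0.32 to 0.42 N m and let the tabs out there, keeping the knob from turning back.
- tester: Blue cabinet 320 (x) x 450 (y) mm, deck 130 mm high, fixed; origin at the centre of its underside, x to the back. Knob axis at x -35, y -140 mm. On the other part stand a white test head with chrome clamp frame (x +-113, y -50 to 186, up to 58 mm above the deck) and two black clamp levers (y -27 and 163, x -15 to 90, up to 105 mm above the deck).
- grease_jar_mid (a point): White jar with blue lid, 42 mm in diameter, 40 mm tall, on the deck some 14 cm behind the knob. This point is its centre. Leave it alone.
- beaker: Clear plastic beaker, 72 mm in diameter, 95 mm tall, on the table to the right of the tester; origin at the centre of its underside. Leave it alone.
- wash_bottle: White bottle with red cap, 64 mm in diameter, 150 mm tall, on the table to the right of the tester; origin at the centre of its underside. Leave it alone.
- die_ring: Steel cutting ring, 88 mm in diameter, 30 mm tall, lying on the table to the right; origin at the centre of its underside. Leave it alone.

How it is judged:
On the way, in this order (a step that is already met when the one before it is completed fails the run):
1. both tabs are squeezed in (value of joint each of tab_a, tab_b above 0.003 m), for 0.1 s.
2. the knob is turned until its cam bears on the soft seat with more than 3 N (value of joint knob above 0.6 rad and contact force between cam and seat_ring above 3 N), for 0.1 s.
At the end, for the whole second after the job is handed in: The knob stays shut by its own latch: both tabs fully out (less than 1.2 mm in), the knob turned by more than 0.6 rad and still, its cam held on the soft seat with more than 2.5 N (the latched knob gives about 6.5 N) (value of joint each of tab_a, tab_b below 0.0012 m and value of joint knob above 0.6 rad and contact force between cam and seat_ring above 2.5 N and velocity of joint knob below 0.1 rad/s); the robot touches nothing.
It fails at once if the valve is forced: cam on seat with more than 20 N (contact force between cam and seat_ring above 20 N).
It fails at once if a tab is crushed: a finger on it with more than 70 N (contact force between the fingers and tab_a above 70 N or contact force between the fingers and tab_b above 70 N).
It fails at once if one of the things round about is shifted by more than 20 mm or knocked over (distance of any of grease_jar_mid, beaker, wash_bottle, die_ring from where it was at the start of the episode above 0.02 m).
It also fails if it takes over 48 s, if anything falls off the work surface, if the arm or the gripper's body presses on something with over 40 N, if the wrist force passes 120 N, or if a joint passes its speed limit or range.

## Robot

A 7-joint arm with a two-finger parallel gripper is mounted at the origin on the work surface. World frame = base frame: x ahead of the robot, y to its left, z up, the work surface at z = 0. Lengths are in m, angles in rad, forces in N, time in s.
With the tool pointing down it reaches from about 0.425 to 1.025 m from the base axis. Payload 9.4 kg.
Tool frame: the origin (TCP) lies between the finger pads; the fingertips stand 14 mm ahead of it and the grasp point (between the pads) lies 5 mm behind it; z points along the fingers, y is the line along which they close (so a half turn about z gives the same grasp; the last joint's range is limited). The gripper opens to 93 mm and grips with 3 to 60 N. Pads are 15 mm wide; open, the fingers measure 128 mm over their backs; the gripper's body (75 mm by 188 mm) begins 65 mm behind the grasp point.
Start: joints at [1.134, 0.599, -0.003, 1.599, 0.002, 0.943, -0.08], TCP at [0.255, -0.679, 0.195] pointing down, gripper open.
Joint ranges: [-2.57, 2.57], [-0.35, 1.97], [-1.29, 1.29], [0.11, 2.56], [-1.05, 4.19], [0.11, 1.86], [-2.63, 2.63]. Speed limits (rad/s): [2.22, 2.22, 3.01, 3.01, 3.14, 3.14, 3.14].

## Interface

Orientations are given as a 3x3 rotation matrix whose columns are the frame's x, y, z axes.
In Python, from cell import get_state, grab_frame, sign_off, find_in, landmark_of gives the robot as it stands.
- The arm moves only by the shell command python3 -m pendant 'ROWS' [FORCE]. ROWS is JSON, a list that holds one entry, the list of rows, each a list of 7 numbers: the shift along the tool's x, y, z in cm, then the turn, a rotation vector about the tool's x, y, z in degrees, then the opening, from -1 (shut) to 1 (fully open). In form: [[[x, y, z, ax, ay, az, claw], ...]]. A call has exactly 8 rows; each row shifts and turns the commanded pose from where the row before left it, along the tool's axes as they then stand; what a row does not reach is not made up. A row lasts 1/12 s, in which the tool goes at most 41.7 mm and 7.16 degrees, less where a joint would pass 70% of its speed; a pose out of reach is approached as far as the arm can. A call with a gripper value outside its range is refused whole. The fingers move at their own pace and stop on an object; FORCE is the grip in N (left out, the last holds). Time passes only in rows, so rows that do not move let the fingers close, or fill a call up. It gives the time, the measured TCP pose, the force, the opening and the grip force at its end, in the units of the state.
- get_state(): the state, without advancing time (a new reading comes with each control period).
- grab_frame(name): name is "side" or "top"; returns a dict with "color" (480x640x3 uint8, blue, green, red), "intrinsics" (3x3 intrinsics, pixels), "dist_coeffs" ([k1, k2, p1, p2, k3] as OpenCV has them; the pictures are not rectified), "position" and "orientation" of the camera in the world. Camera axes: x right, y down, z forward; pixel columns grow to the right and rows downward; lengths in m; the calibration is good to about 2 mm. A picture is of the moment at which its call begins. There is no depth.
- sign_off(): hands the job in; it is judged then, once.
Trained networks look in a picture, given as the dict that the camera call returned (one of the last four; its "shot" number tells which), for a name from the list of things; names that differ only in an ending like _2 or _b are one class to them, and where a whole thing is asked for, a point or a joint stands for the part that bears it (a point fixed in the world has none). Each returns a list of dicts, best first, with "score" (0 to 1); they miss things now and then, are a little off and sometimes report something else, mostly with a low value. They report only what shows in the picture. A call takes as long as a camera call.
- find_in(label, picture): "box" ([left, top, width, height] in pixels, round what is visible of it).
- landmark_of(label, picture): "pixel" ([column, row] in pixels: a listed point, or the origin of a listed thing).
The state is a dict: "clock": time; "joint_positions": joint angles; "joint_velocities": joint speeds; "effort": joint torques, N m; "tool_pos": TCP position; "ee_rot": TCP orientation; "force": force on the tool from outside, world axes, zero at the start; "wrist_torque": the same for the moment, N m; "width": opening from 0.0 (shut) to 1.0 (fully open); "grip_force": force on a finger pad.
Only numpy, scipy, OpenCV 4.12 (cv2) and the standard library are available. Lean on these libraries where they do the work, as an engineer would, in place of code of your own. Each camera call takes 0.05 s, during which the arm holds its last target. There are 200 camera calls.

## Working session

There is one attempt and no reset: what is moved stays moved. The work goes in short steps, Python scripts to look and compute and a shell command to move; the robot and the scene stay as the last step left them, time stands still between calls to the robot, and variables do not carry over. Pictures are saved under pics/ and viewed, at most 10 in all, crops included, and the job is handed in when it is done.

```bash
mkdir -p pics; ls; cat > h.py <<'E'
import numpy as np, cv2
from cell import *
def ray(f,px):
    K=np.array(f["intrinsics"],float);d=np.array(f["dist_coeffs"],float)
    u=cv2.undistortPoints(np.array([[px]],float),K,d)[0,0]
    R=np.array(f["orientation"],float)
    v=R@np.array([u[0],u[1],1.]);return np.array(f["position"],float),v/np.linalg.norm(v)
def onz(f,px,z):
    p,v=ray(f,px);return p+v*(z-p[2])/v[2]
def tri(obs):
    A=0;b=0
    for f,px in obs:
        p,v=ray(f,px);M=np.eye(3)-np.outer(v,v);A=A+M;b=b+M@p
    x=np.linalg.solve(A,b)
    return x,[np.linalg.norm((np.eye(3)-np.outer(ray(f,q)[1],ray(f,q)[1]))@(x-ray(f,q)[0])) for f,q in obs]
E
python3 - <<'E'
from h import *
np.set_printoptions(precision=4,suppress=True)
s=get_state();print({k:s[k] for k in("clock","tool_pos","ee_rot","width","force")})
F={n:grab_frame(n) for n in("side","top")}
for n,f in F.items():
    cv2.imwrite(f"pics/{n}0.png",f["color"]);print(n,np.array(f["position"]),np.array(f["orientation"]).tolist())
for l in("knob_grip","tester","grease_jar_mid","beaker","wash_bottle","die_ring","seat_ring"):
    o=[]
    for n,f in F.items():
        r=landmark_of(l,f);print(l,n,[(np.round(q["pixel"],1).tolist(),round(q["score"],2)) for q in r[:2]])
        if r:o.append((f,r[0]["pixel"]))
    if len(o)==2:print("  ",*tri(o))
E
```

```text
pics
{'clock': 0.0, 'tool_pos': array([ 0.2551, -0.6781,  0.1944]), 'ee_rot': array([[ 0.9359,  0.3522, -0.0007],
       [ 0.3522, -0.9359,  0.0014],
       [-0.0002, -0.0015, -1.    ]]), 'width': 1.0003399867269083, 'force': array([-0.6872,  0.6412,  0.3196])}
side [0.0949 0.2799 0.6228] [[-0.6882205300710716, -0.42499996808802065, 0.5879859939776412], [-0.7254996708968336, 0.4013140590974163, -0.5591039737824636], [0.0016521250798363237, -0.811370478324136, -0.584529911456021]]
top [ 0.4375 -0.1954  0.888 ] [[0.023732025001160284, -0.9819035147301095, 0.18788900646392917], [-0.9992364051920689, -0.01746277993598212, 0.0349522224720964], [-0.031038645720710276, -0.1885750224116799, -0.9815681654344026]]
knob_grip side [([228.2, 302.7], 0.7)]
knob_grip top [([184.4, 269.5], 0.58), ([413.0, 320.2], 0.43)]
   [0.5152 0.048  0.1736] [np.float64(0.001239884576251475), np.float64(0.0012398845762514803)]
tester side [([154.9, 393.5], 0.74)]
tester top [([153.9, 241.4], 0.73)]
   [ 0.5881  0.1737 -0.0029] [np.float64(0.002180815991775889), np.float64(0.0021808159917759444)]
grease_jar_mid side [([214.4, 256.9], 0.86)]
grease_jar_mid top [([229.8, 191.4], 0.74)]
   [ 0.6537 -0.0132  0.1483] [np.float64(0.0002176889141409988), np.float64(0.0002176889141409771)]
beaker side [([414.0, 289.2], 0.7), ([403.9, 228.3], 0.24)]
beaker top [([411.6, 322.1], 0.76)]
   [ 0.4397 -0.3464  0.0044] [np.float64(0.0001343366942115591), np.float64(0.00013433669421152966)]
wash_bottle side [([342.6, 234.0], 0.87)]
wash_bottle top [([430.6, 202.3], 0.64)]
   [ 0.681  -0.3867  0.004 ] [np.float64(0.0022513890188513765), np.float64(0.002251389018851518)]
die_ring side [([401.0, 229.7], 0.64)]
die_ring top [([504.6, 246.1], 0.66)]
   [ 0.6018 -0.5344 -0.0131] [np.float64(0.008770736151389562), np.float64(0.008770736151389659)]
seat_ring side []
seat_ring top []
```

View pics/top0.png

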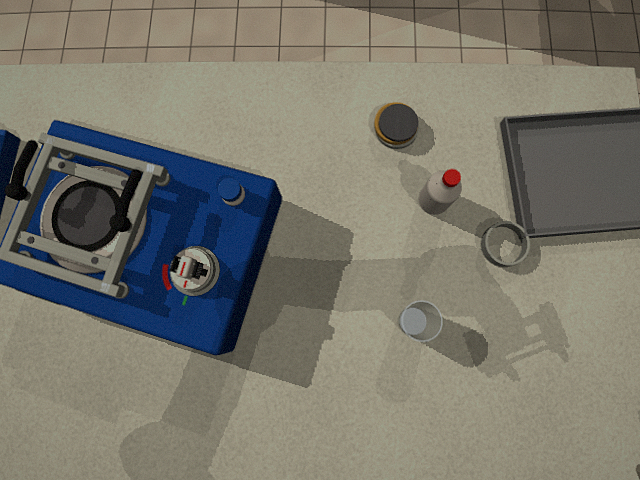

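View pics/side0.png

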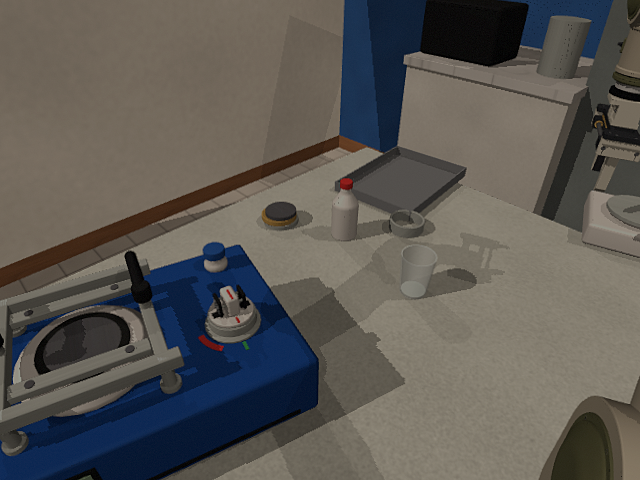

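Both views show the knob, top at about (190,268), side at about (232,305). The tester is yawed about -15°, which agrees with its landmark. I'll zoom in to get the knob's yaw.

```bash
python3 - <<'E'
import cv2,numpy as np
a=cv2.imread("pics/top0.png")[235:315,145:235];b=cv2.imread("pics/side0.png")[275:355,190:280]
o=np.hstack([cv2.resize(x,None,fx=4.4,fy=4.4,interpolation=cv2.INTER_CUBIC) for x in(a,b)]);cv2.imwrite("pics/z0.png",o);print(o.shape)
E
```

```text
(352, 792, 3)
```

View pics/z0.png

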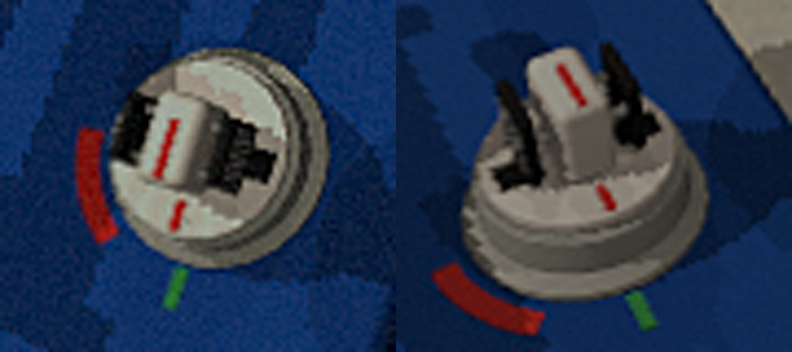

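The red line sits at the green open mark, and the red (shut) arc lies clockwise. The tabs are on tester ±y, so the knob's yaw equals the tester's.

```bash
python3 - <<'E'
from h import *
np.set_printoptions(precision=4,suppress=True)
t,s=grab_frame("top"),grab_frame("side")
c=lambda x,y:(145+x/4.4-.4,235+y/4.4-.4); d=lambda x,y:(190+(x-396)/4.4-.4,275+y/4.4-.4)
yaw=lambda a,b:np.degrees(np.arctan2(*(a-b)[1::-1]))
print("bar line",yaw(onz(t,c(174,118),.192),onz(t,c(160,178),.192)),yaw(onz(s,d(560,66),.192),onz(s,d(582,105),.192)))
print("bar-to-disc",yaw(onz(t,c(167,148),.192),onz(t,c(177,216),.1585)),"side",yaw(onz(s,d(571,86),.192),onz(s,d(605,197),.1585)))
print("green",yaw(onz(t,c(181,270),.13),onz(t,c(169,307),.13)),yaw(onz(s,d(632,295),.13),onz(s,d(650,326),.13)))
print("bartop",onz(t,c(167,148),.192),onz(s,d(571,86),.192),tri([(t,c(167,148)),(s,d(571,86))]))
e=onz(t,(60,122),.13)-onz(t,(270,180),.13);print("edge yaw",np.degrees(np.arctan2(e[1],e[0]))-90)
for l in("knob_grip",):
  for f in(t,s):
    q=landmark_of(l,f)[0]["pixel"];print(onz(f,q,.1755))
E
python3 -m pendant '[[[2.5,-2.9,-1.4,0,0,0,0.5],[2.5,-2.9,-1.4,0,0,0,0.5],[2.5,-2.9,-1.4,0,0,0,0.5],[2.5,-2.9,-1.4,0,0,0,0.5],[2.5,-2.9,-1.4,0,0,0,0.5],[2.5,-2.9,-1.4,0,0,0,0.5],[2.5,-2.9,-1.4,0,0,0,0.5],[2.5,-2.9,-1.4,0,0,0,0.5]]]' 30
```

```text
bar line -8.894963894485995 -15.099435735727829
bar-to-disc -14.674869346894894 side -13.362262651232008
green -14.26681375786132 -13.60839117244569
bartop [0.5142 0.044  0.192 ] [0.5127 0.0467 0.192 ] (array([0.5148, 0.0451, 0.1894]), [np.float64(0.00036268530582273374), np.float64(0.00036268530582280535)])
edge yaw -15.301896940370256
[0.5137 0.0484 0.1755]
[0.5164 0.0512 0.1755]
clock: 1.67
tool_pos: [0.3611, -0.3892, 0.3081]
ee_rot: [[0.936, 0.352, 0.0], [0.352, -0.936, -0.0], [0.0, 0.0, -1.0]]
force: [0.6, -0.4, 0.4]
width: 0.748
grip_force: 0.0
```

```bash
python3 -m pendant '[[[2.6,-3.1,0,0,0,0,0.5],[2.6,-3.1,0,0,0,0,0.5],[2.6,-3.1,0,0,0,0,0.5],[2.6,-3.1,0,0,0,0,0.5],[2.6,-3.1,0,0,0,0,0.5],[2.6,-3.1,0,0,0,0,0.5],[2.6,-3.1,0,0,0,0,0.5],[2.6,-3.1,0,0,0,0,0.5]]]'
python3 -m pendant '[[[2.9,-3.5,0,0,0,0,0.5],[2.9,-3.5,0,0,0,0,0.5],[2.9,-3.5,0,0,0,0,0.5],[0,0,0,0,0,-7,0.5],[0,0,0,0,0,-7,0.5],[0,0,0,0,0,-7,0.5],[0,0,0,0,0,-7,0.5],[0,0,0,0,0,-7,0.5]]]'
python3 -m pendant '[[[0,0,0,0,0,-7,0.5],[0,0,0,0,0,-7,0.5],[0,0,0,0,0,-7,0.5],[0,0,0,0,0,-7,0.5],[0,0,0,0,0,-7,0.5],[0,0,0,0,0,-7,0.5],[0,0,0,0,0,-7,0.5],[0,0,0,0,0,-7,0.5]]]'
python3 -m pendant '[[[0,0,0,0,0,-7,0.5],[0,0,0,0,0,-7,0.5],[0,0,0,0,0,-7,0.5],[0,0,0,0,0,-7,0.5],[0,0,0,0,0,-7,0.5],[0,0,0,0,0,-7,0.5],[0,0,0,0,0,-7,0.5],[0,0,0,0,0,-4.5,0.5]]]'
python3 -c "
from h import *
print(get_state()['joint_positions'])"
```

```text
clock: 2.33
tool_pos: [0.4683, -0.0838, 0.3076]
ee_rot: [[0.936, 0.352, 0.001], [0.352, -0.936, -0.0], [0.001, 0.001, -1.0]]
force: [1.5, 0.4, 0.8]
width: 0.752
grip_force: 0.0
clock: 3.0
tool_pos: [0.5089, 0.0327, 0.3073]
ee_rot: [[0.559, 0.829, 0.0], [0.829, -0.559, -0.0], [0.0, 0.0, -1.0]]
force: [-0.7, -0.4, 0.5]
width: 0.75
grip_force: 0.0
clock: 3.67
tool_pos: [0.5089, 0.0324, 0.3073]
ee_rot: [[-0.374, 0.927, 0.0], [0.927, 0.374, -0.0], [-0.0, 0.0, -1.0]]
force: [-0.6, -0.3, 0.8]
width: 0.751
grip_force: 0.0
clock: 4.33
tool_pos: [0.5089, 0.0324, 0.3073]
ee_rot: [[-0.968, 0.251, 0.0], [0.251, 0.968, -0.0], [-0.0, -0.0, -1.0]]
force: [-0.3, -0.4, -0.2]
width: 0.75
grip_force: 0.0
[ 0.47177711  0.30665509 -0.83022061  1.90782645  0.26185062  1.03849763
  0.8476507 ]
```

```bash
python3 -m pendant '[[[0,1.5,0,0,0,0,0.5],[0,0,1.4,0,0,0,0.5],[0,0,1.4,0,0,0,0.5],[0,0,1.4,0,0,0,0.5],[0,0,1.4,0,0,0,0.5],[0,0,1.4,0,0,0,0.5],[0,0,0,0,0,0,0.5],[0,0,0,0,0,0,0.5]]]'
python3 - <<'E'
from h import *
np.set_printoptions(precision=4,suppress=True)
t,s=grab_frame("top"),grab_frame("side");o=[]
for f in(t,s):
    r=landmark_of("knob_grip",f);print([(q["pixel"],q["score"]) for q in r[:2]])
    if r: print(onz(f,r[0]["pixel"],.1755))
st=get_state();p=st["tool_pos"];R=st["ee_rot"];print(p)
def proj(f,X):
    Rc=np.array(f["orientation"]).T;tt=-Rc@np.array(f["position"])
    return cv2.projectPoints(np.array([X],float),cv2.Rodrigues(Rc)[0],tt,np.array(f["intrinsics"],float),np.array(f["dist_coeffs"],float))[0][0,0]
c=[]
for f in(t,s):
    img=f["color"].copy()
    u=proj(f,[.514,.0465,.1755]).astype(int)
    print("proj knob",u,"tcp",proj(f,p))
    c.append(cv2.resize(img[u[1]-65:u[1]+45,u[0]-55:u[0]+55],None,fx=3.6,fy=3.6,interpolation=cv2.INTER_CUBIC))
cv2.imwrite("pics/z1.png",np.hstack(c))
E
```

```text
clock: 5.0
tool_pos: [0.5125, 0.047, 0.2371]
ee_rot: [[-0.967, 0.257, -0.001], [0.257, 0.967, -0.0], [0.001, -0.0, -1.0]]
force: [0.8, -0.2, 1.1]
width: 0.747
grip_force: 0.0
[([505.1, 244.6], 0.43)]
[ 0.5643 -0.4686  0.1755]
[([225.8, 301.0], 0.71)]
[0.52   0.0501 0.1755]
[0.5132 0.0472 0.2381]
proj knob [184 269] tcp [170.1715 265.2299]
proj knob [230 301] tcp [225.204  269.5659]
```

View pics/z1.png

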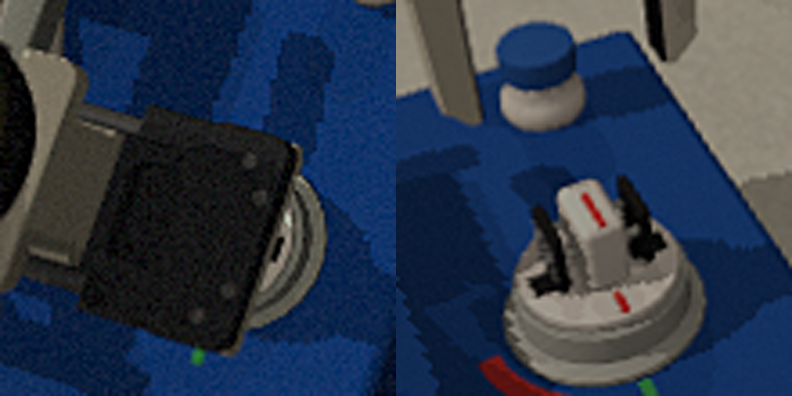

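Top view is occluded by the hand. In the side crop the fingers flank the knob, with tips near (462,118) and (670,55). I'll check finger and knob alignment within that same image.

```bash
cat >> h.py <<'E'
def proj(f,X):
    Rc=np.array(f["orientation"]).T;tt=-Rc@np.array(f["position"])
    return cv2.projectPoints(np.array(X,float).reshape(-1,1,3),cv2.Rodrigues(Rc)[0],tt,np.array(f["intrinsics"],float),np.array(f["dist_coeffs"],float))[0][:,0]
E
python3 - <<'E'
from h import *
s=grab_frame("side");st=get_state();p=np.array(st["tool_pos"]);R=np.array(st["ee_rot"])
img=s["color"]
o=(210-40,240-25);k=5
im=cv2.resize(img[o[1]:o[1]+118,o[0]:o[0]+125],None,fx=k,fy=k,interpolation=cv2.INTER_CUBIC)
def dr(X,c):
    for u in proj(s,X): cv2.circle(im,tuple(((u-o+.5)*k).astype(int).tolist()),3,c,-1)
w=st["width"]*.093/2
dr([p+R@[a,b*w,.014] for a in(-.0075,.0075) for b in(-1,1)],(0,255,0))
c=np.array([.514,.0465,.13]);y=np.radians(-14.5);X=np.array([np.cos(y),np.sin(y),0]);Y=np.array([-X[1],X[0],0]);Z=np.array([0,0,1])
dr([c+a*.017*X+b*.0095*Y+.062*Z for a in(-1,1) for b in(-1,1)],(255,255,0))
dr([c+a*.013*X+b*.021*Y+.060*Z for a in(-1,1) for b in(-1,1)],(255,0,255))
dr([c+.034*(np.cos(q)*X+np.sin(q)*Y)+.0285*Z for q in np.arange(0,6.28,.4)],(0,255,255))
cv2.imwrite("pics/z2.png",im)
E
```

```text
(no output)
```

View pics/z2.png

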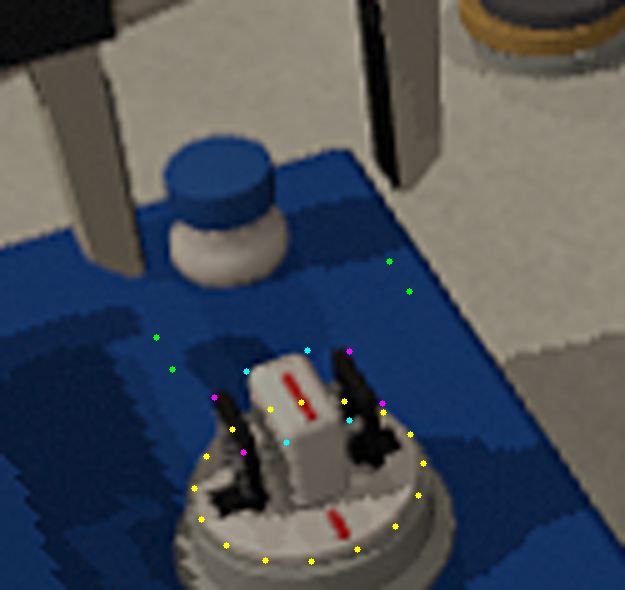

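The knob overlay fits within about 1 px, but the fingers appear some 20 px higher than projected. I'll look at the full picture before going on.

```bash
python3 - <<'E'
from h import *
np.set_printoptions(precision=4,suppress=True)
st=get_state();p=np.array(st["tool_pos"]);R=np.array(st["ee_rot"]);print(st["clock"],p,st["width"],st["joint_positions"])
c=[]
for n in("side","top"):
    f=grab_frame(n);im=f["color"].copy();print(n,f["intrinsics"],f["dist_coeffs"],f["position"])
    w=st["width"]*.093/2
    for X,cl in(([p+R@[a,b*w,.014] for a in(-.0075,.0075) for b in(-1,1)],(0,255,0)),([p+R@[a*.0375,b*.094,-.07] for a in(-1,1) for b in(-1,1)],(0,255,255)),([p],(255,0,255))):
        for u in proj(f,X): cv2.circle(im,tuple(np.round(u).astype(int).tolist()),2,cl,-1)
    c.append(im[60:400,30:430] if n=="side" else im[60:400,0:400])
cv2.imwrite("pics/full1.png",np.hstack(c))
E
```

```text
5.25 [0.5131 0.0471 0.238 ] 0.7470332095946917 [ 0.3901  0.3876 -0.7919  1.9924  0.3513  0.8995  0.7238]
side [[434.82     0.     311.5431]
 [  0.     434.82   239.9762]
 [  0.       0.       1.    ]] [-0.0524  0.      0.      0.      0.    ] [0.0949 0.2799 0.6228]
top [[449.1744   0.     319.1544]
 [  0.     449.1744 235.4957]
 [  0.       0.       1.    ]] [-0.051  0.     0.     0.     0.   ] [ 0.4375 -0.1954  0.888 ]
```

View pics/full1.png

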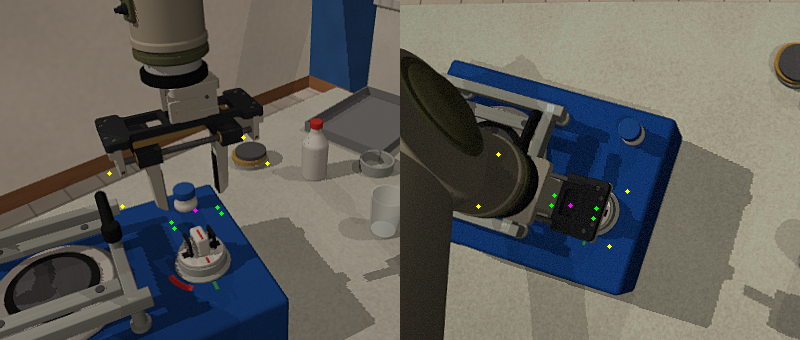

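The fingertips look about 3 cm above where the reported pose puts them, while xy agrees. I'll descend 3 cm, which is safe under either reading, and measure again.

```bash
python3 -m pendant '[[[0,0,1,0,0,0,0.4],[0,0,1,0,0,0,0.4],[0,0,1,0,0,0,0.4],[0,0,0,0,0,0,0.4],[0,0,0,0,0,0,0.4],[0,0,0,0,0,0,0.4],[0,0,0,0,0,0,0.4],[0,0,0,0,0,0,0.4]]]'
python3 - <<'E'
from h import *
np.set_printoptions(precision=4,suppress=True)
st=get_state();p=np.array(st["tool_pos"]);R=np.array(st["ee_rot"])
f=grab_frame("side");im=f["color"];o=np.array((150,200));k=5
im=cv2.resize(im[200:318,150:300],None,fx=k,fy=k,interpolation=cv2.INTER_CUBIC)
w=st["width"]*.093/2
for dz,c in((0,(0,255,0)),(.02,(0,255,255)),(.03,(0,0,255))):
  for u in proj(f,[p+R@[a,b*w,.014]+[0,0,dz] for a in(-.0075,.0075) for b in(-1,1)]): cv2.circle(im,tuple(((u-o+.5)*k).astype(int).tolist()),3,c,-1)
cv2.imwrite("pics/z3.png",im)
E
```

```text
clock: 6.02
tool_pos: [0.5129, 0.0471, 0.2075]
ee_rot: [[-0.966, 0.257, 0.0], [0.257, 0.966, 0.0], [-0.0, 0.0, -1.0]]
force: [-0.7, -0.3, -0.2]
width: 0.7
grip_force: 0.0
```

View pics/z3.png

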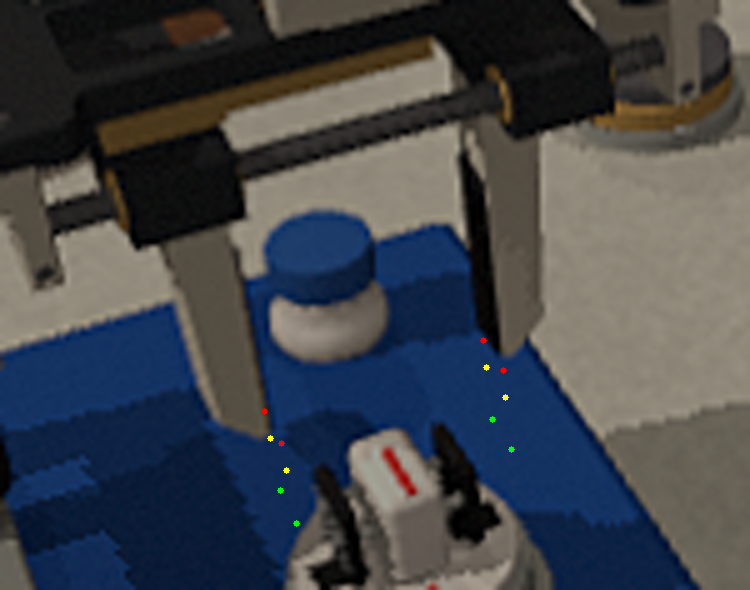

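Relative motion matches (30 mm gives 17 px), so there's a constant offset of roughly 33 mm in height. The fingertips are at (268,437) and (500,356). I'll go down to reported z 0.1755, which clears the disc either way, and look again.

```bash
python3 -m pendant '[[[0,0,0.5,0,0,0,0.4],[0,0,0.5,0,0,0,0.4],[0,0,0.5,0,0,0,0.4],[0,0,0.5,0,0,0,0.4],[0,0,0.5,0,0,0,0.4],[0,0,0.5,0,0,0,0.4],[0,0,0.2,0,0,0,0.4],[0,0,0,0,0,0,0.4]]]'
python3 - <<'E'
from h import *
np.set_printoptions(precision=4,suppress=True)
st=get_state();p=np.array(st["tool_pos"]);R=np.array(st["ee_rot"]);print(p,st["force"])
f=grab_frame("side");im=f["color"];o=np.array((170,230));k=6
im=cv2.resize(im[230:330,170:290],None,fx=k,fy=k,interpolation=cv2.INTER_CUBIC)
w=st["width"]*.093/2
for dz,c in((0,(0,255,0)),(.033,(0,0,255))):
  for u in proj(f,[p+R@[a,b*w,.014]+[0,0,dz] for a in(-.0075,.0075) for b in(-1,1)]): cv2.circle(im,tuple(((u-o+.5)*k).astype(int).tolist()),3,c,-1)
cv2.imwrite("pics/z4.png",im)
E
```

```text
clock: 6.73
tool_pos: [0.5124, 0.047, 0.1745]
ee_rot: [[-0.966, 0.257, -0.001], [0.257, 0.966, -0.0], [0.001, -0.0, -1.0]]
force: [0.1, -0.7, 0.9]
width: 0.702
grip_force: 0.0
[0.5124 0.047  0.1745] [ 0.0554 -0.7199  0.8657]
```

View pics/z4.png

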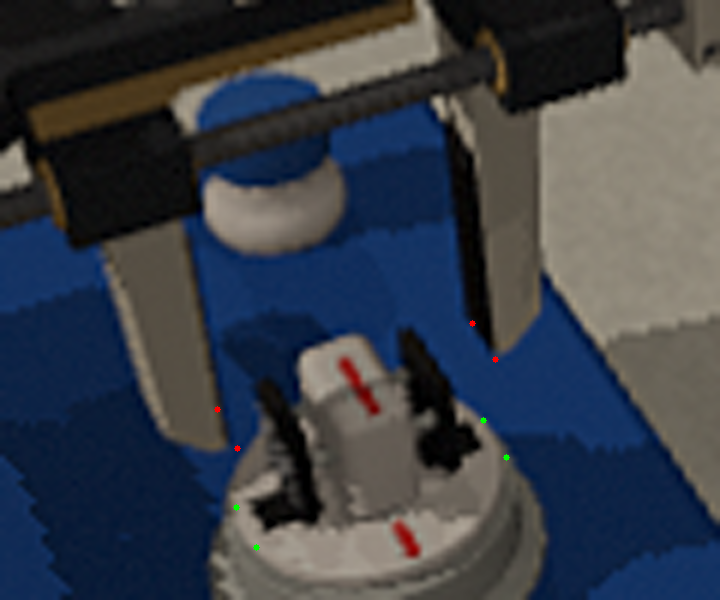

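The tips are at (225,450) and (492,357), still well above the disc, so the +33 mm offset is confirmed. I'll continue down in small steps, watching force.

```bash
python3 -m pendant '[[[0,0,0.4,0,0,0,0.4],[0,0,0.4,0,0,0,0.4],[0,0,0.4,0,0,0,0.4],[0,0,0.4,0,0,0,0.4],[0,0,0.4,0,0,0,0.4],[0,0,0.4,0,0,0,0.4],[0,0,0,0,0,0,0.4],[0,0,0,0,0,0,0.4]]]'
python3 -m pendant '[[[0,0,0.1,0,0,0,0.4],[0,0,0.1,0,0,0,0.4],[0,0,0.1,0,0,0,0.4],[0,0,0.1,0,0,0,0.4],[0,0,0.1,0,0,0,0.4],[0,0,0,0,0,0,0.4],[0,0,0,0,0,0,0.4],[0,0,0,0,0,0,0.4]]]'
python3 - <<'E'
from h import *
f=grab_frame("side");im=f["color"]
cv2.imwrite("pics/z5.png",cv2.resize(im[230:330,170:290],None,fx=6,fy=6,interpolation=cv2.INTER_CUBIC))
E
```

```text
clock: 7.45
tool_pos: [0.5126, 0.047, 0.1509]
ee_rot: [[-0.966, 0.257, -0.001], [0.257, 0.966, -0.0], [0.001, -0.0, -1.0]]
force: [-0.3, 0.4, -0.2]
width: 0.697
grip_force: 0.0
clock: 8.12
tool_pos: [0.5127, 0.047, 0.1462]
ee_rot: [[-0.966, 0.257, -0.0], [0.257, 0.966, -0.0], [0.0, -0.0, -1.0]]
force: [0.1, 0.1, 0.7]
width: 0.699
grip_force: 0.0
```

View pics/z5.png

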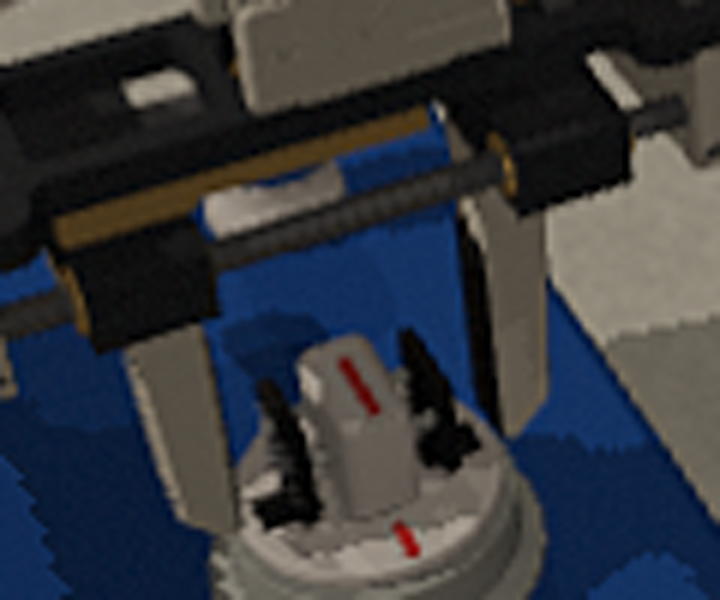

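The tips straddle the tabs, about 6 mm above the disc: left tip (235,533), right (503,437), no contact. I'll lower 3 mm more and close gently at 4 N, below the tab preload, to feel the centring.

```bash
python3 -m pendant '[[[0,0,0.1,0,0,0,0.1],[0,0,0.1,0,0,0,0.1],[0,0,0.1,0,0,0,0.1],[0,0,0,0,0,0,0.1],[0,0,0,0,0,0,0.05],[0,0,0,0,0,0,0],[0,0,0,0,0,0,0],[0,0,0,0,0,0,0]]]' 4
python3 -m pendant '[[[0,0,0,0,0,0,-0.05],[0,0,0,0,0,0,-0.1],[0,0,0,0,0,0,-0.15],[0,0,0,0,0,0,-0.2],[0,0,0,0,0,0,-0.2],[0,0,0,0,0,0,-0.2],[0,0,0,0,0,0,-0.2],[0,0,0,0,0,0,-0.2]]]' 4
python3 -c "
from h import *
s=get_state();R=np.array(s['ee_rot']).T
print(R@s['force'],R@s['wrist_torque'],s['joint_positions'])"
```

```text
clock: 8.83
tool_pos: [0.5127, 0.0469, 0.1432]
ee_rot: [[-0.966, 0.257, -0.0], [0.257, 0.966, -0.0], [0.0, -0.0, -1.0]]
force: [0.3, 0.3, -0.9]
width: 0.5
grip_force: 0.2
clock: 9.5
tool_pos: [0.512, 0.0456, 0.1431]
ee_rot: [[-0.966, 0.258, -0.002], [0.258, 0.966, -0.002], [0.001, -0.003, -1.0]]
force: [-3.0, -4.8, 3.3]
width: 0.441
grip_force: 4.0
[ 1.63926528 -5.40795148 -3.33098302] [ 1.17546567  0.09025618 -0.01038952] [ 0.29848793  0.50312103 -0.69740292  2.09872619  0.49814537  0.70921703
  0.58327312]
```

```bash
python3 -m pendant '[[[0,-0.07,0,0,0,0,-0.2],[0,-0.07,0,0,0,0,-0.2],[0,0,0,0,0,0,-0.2],[0,0,0,0,0,0,-0.2],[0,0,0,0,0,0,-0.2],[0,0,0,0,0,0,-0.2],[0,0,0,0,0,0,-0.2],[0,0,0,0,0,0,-0.2]]]' 4
python3 -c "
from h import *
s=get_state();R=np.array(s['ee_rot']).T
print(R@s['force'],R@s['wrist_torque'])"
```

```text
clock: 10.17
tool_pos: [0.512, 0.0454, 0.1431]
ee_rot: [[-0.966, 0.257, -0.001], [0.257, 0.966, -0.0], [0.001, -0.001, -1.0]]
force: [-2.7, -3.5, 1.7]
width: 0.444
grip_force: 4.0
[ 1.6694312  -4.09640227 -1.67241113] [ 1.09859949  0.41351476 -0.02900797]
```

```bash
python3 -m pendant '[[[0,-0.05,0,0,0,0,-0.2],[0,-0.05,0,0,0,0,-0.2],[0,0,0,0,0,0,-0.2],[0,0,0,0,0,0,-0.2],[0,0,0,0,0,0,-0.2],[0,0,0,0,0,0,-0.2],[0,0,0,0,0,0,-0.2],[0,0,0,0,0,0,-0.2]]]' 4
python3 -c "
from h import *
s=get_state();R=np.array(s['ee_rot']).T
print(s['tool_pos'],R@s['force'],R@s['wrist_torque'])"
```

```text
clock: 10.83
tool_pos: [0.512, 0.045, 0.1431]
ee_rot: [[-0.967, 0.257, -0.0], [0.257, 0.967, 0.0], [0.0, 0.0, -1.0]]
force: [-2.6, 1.6, -1.0]
width: 0.448
grip_force: 4.0
[0.51197098 0.0450163  0.14313336] [2.94594601 0.90218515 1.03436936] [ 0.1371988   0.82209966 -0.04176075]
```

```bash
python3 - <<'E'
from h import *
f=grab_frame("side");im=f["color"];a=im[270:345,190:280]
cv2.imwrite("pics/z6.png",cv2.resize(a,None,fx=8,fy=8,interpolation=cv2.INTER_CUBIC))
E
```

```text
(no output)
```

View pics/z6.png

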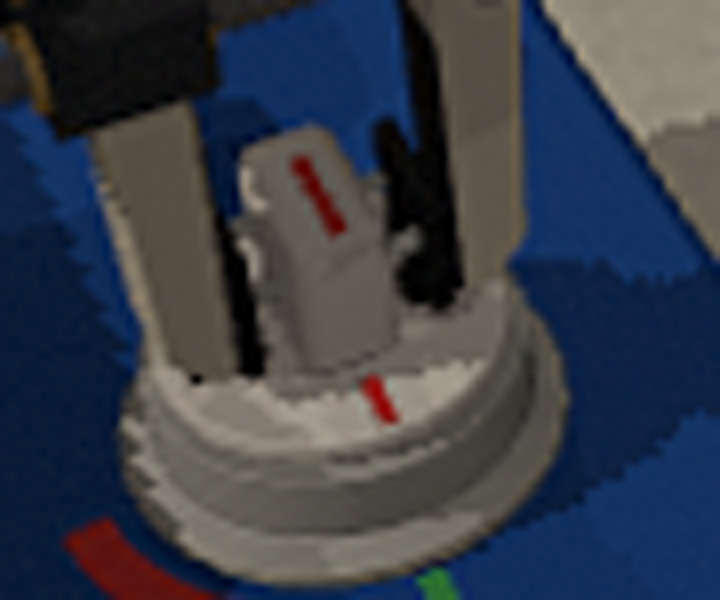

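The fingers bracket both tabs evenly, just above the disc, and a width of 0.448 matches 42 mm. Now I'll squeeze at 30 N.

```bash
python3 -m pendant '[[[0,0,0,0,0,0,-0.2],[0,0,0,0,0,0,-0.3],[0,0,0,0,0,0,-0.35],[0,0,0,0,0,0,-0.4],[0,0,0,0,0,0,-0.4],[0,0,0,0,0,0,-0.4],[0,0,0,0,0,0,-0.4],[0,0,0,0,0,0,-0.4]]]' 30
python3 -c "
from h import *
s=get_state();R=np.array(s['ee_rot']).T
print(s['tool_pos'],R@s['force'],R@s['wrist_torque'],s['grip_force'])"
```

```text
clock: 11.55
tool_pos: [0.512, 0.045, 0.1434]
ee_rot: [[-0.967, 0.257, 0.0], [0.257, 0.967, 0.0], [-0.0, 0.0, -1.0]]
force: [-5.8, 2.0, 2.7]
width: 0.31
grip_force: 25.0
[0.5120286  0.04499656 0.14342177] [ 6.10067777  0.465441   -2.74857264] [-0.07301056  1.28842839  0.02703919] 24.9961718916893
```

```bash
cat > q.py <<'E'
from h import *
np.set_printoptions(precision=3,suppress=True)
F=[];T=[]
s=get_state();R=np.array(s['ee_rot']).T
print(round(s["clock"],2),s['tool_pos'],'F',R@s['force'],'T',R@s['wrist_torque'],'g',round(s['grip_force'],1),'w',round(s["width"],3),'toolyaw',round(np.degrees(np.arctan2(R[0,1],R[0,0])),2),'q',s['joint_positions'])
E
python3 -m pendant '[[[0,0,0,0,0,2,-0.5],[0,0,0,0,0,3,-0.5],[0,0,0,0,0,3,-0.5],[0,0,0,0,0,2,-0.5],[0,0,0,0,0,0,-0.5],[0,0,0,0,0,0,-0.5],[0,0,0,0,0,0,-0.5],[0,0,0,0,0,0,-0.5]]]' 30 >/dev/null; python3 q.py
python3 -m pendant '[[[0,0,0,0,0,4,-0.5],[0,0,0,0,0,4,-0.5],[0,0,0,0,0,4,-0.5],[0,0,0,0,0,4,-0.5],[0,0,0,0,0,4,-0.5],[0,0,0,0,0,0,-0.5],[0,0,0,0,0,0,-0.5],[0,0,0,0,0,0,-0.5]]]' 30 >/dev/null; python3 q.py
```

```text
12.22 [0.512 0.046 0.144] F [ 5.828  2.02  -0.973] T [-0.497  1.355 -0.027] g 30.0 w 0.306 toolyaw 155.17 q [ 0.27   0.491 -0.651  2.101  0.463  0.691  0.448]
12.88 [0.514 0.048 0.144] F [6.601 4.317 3.338] T [-1.337  1.643 -0.04 ] g 30.0 w 0.304 toolyaw 135.25 q [ 0.201  0.471 -0.555  2.104  0.395  0.663  0.171]
```

The grip is off-axis: the TCP was dragged along an arc while turning. I'll turn back to the open latch, release, shift along the bar and regrip.

```bash
python3 - <<'E'
from h import *
s=get_state();np.savez("p1",p=s["tool_pos"],R=s["ee_rot"])
E
python3 -m pendant '[[[0,0,0,0,0,-6,-0.5],[0,0,0,0,0,-6,-0.5],[0,0,0,0,0,-6,-0.5],[0,0,0,0,0,-6,-0.5],[0,0,0,0,0,-6,-0.5],[0,0,0,0,0,0,-0.5],[0,0,0,0,0,0,-0.5],[0,0,0,0,0,0,-0.5]]]' 30 >/dev/null; python3 q.py
python3 - <<'E'
from h import *
z=np.load("p1.npz");s=get_state();R0=np.array(s["ee_rot"]);p0=np.array(s["tool_pos"])
d=np.linalg.lstsq((z["R"]-R0)[:2,:2],(z["p"]-p0)[:2],rcond=None)[0]
print("axis rel TCP in tool mm",-d*1e3,"dp",(z["p"]-p0)*1e3,"axis",p0[:2]-R0[:2,:2]@d)
E
```

```text
13.55 [0.512 0.045 0.144] F [ 6.388  0.155 -3.992] T [-0.01   1.318 -0.067] g 30.1 w 0.308 toolyaw 165.12 q [ 0.303  0.502 -0.7    2.1    0.497  0.707  0.587]
axis rel TCP in tool mm [-6.15692229 -0.04744679] dp [1.5991923  2.74167778 0.10539158] axis [0.51796258 0.04336335]
```

```bash
python3 -m pendant '[[[0,0,0,0,0,0,0],[0,0,0,0,0,0,0],[0,0,0,0,0,0,0],[0,0,0,0,0,0,0],[-0.2,0,0,0,0,0,0],[-0.2,0,0,0,0,0,0],[-0.2,0,0,0,0,0,0],[0,0,0,0,0,0,0]]]' 30 >/dev/null; python3 q.py
python3 -m pendant '[[[0,0,0.1,0,0,0,0],[0,0,0.1,0,0,0,0],[0,0,0,0,0,0,-0.05],[0,0,0,0,0,0,-0.1],[0,0,0,0,0,0,-0.15],[0,0,0,0,0,0,-0.2],[0,0,0,0,0,0,-0.2],[0,0,0,0,0,0,-0.2]]]' 4 >/dev/null; python3 q.py
```

```text
14.22 [0.519 0.043 0.143] F [ 0.126  0.385 -0.849] T [-0.069 -0.136  0.022] g 0.0 w 0.497 toolyaw 165.08 q [ 0.305  0.509 -0.697  2.086  0.499  0.713  0.594]
14.88 [0.518 0.043 0.141] F [0.771 1.864 1.654] T [-0.429  0.004  0.035] g 4.0 w 0.45 toolyaw 165.13 q [ 0.303  0.511 -0.695  2.09   0.502  0.709  0.59 ]
```

```bash
python3 -m pendant '[[[0,0.03,0,0,0,0,-0.2],[0,0,0,0,0,0,-0.3],[0,0,0,0,0,0,-0.35],[0,0,0,0,0,0,-0.4],[0,0,0,0,0,0,-0.5],[0,0,0,0,0,0,-0.5],[0,0,0,0,0,0,-0.5],[0,0,0,0,0,0,-0.5]]]' 30 >/dev/null; python3 q.py
python3 -m pendant '[[[0,0,0,0,0,3,-0.5],[0,0,0,0,0,5,-0.5],[0,0,0,0,0,6,-0.5],[0,0,0,0,0,6,-0.5],[0,0,0,0,0,6,-0.5],[0,0,0,0,0,4,-0.5],[0,0,0,0,0,0,-0.5],[0,0,0,0,0,0,-0.5]]]' 30 >/dev/null; python3 q.py
```

```text
15.55 [0.518 0.043 0.142] F [ 2.315 -0.212 -4.724] T [0.032 0.351 0.008] g 30.0 w 0.306 toolyaw 165.11 q [ 0.302  0.511 -0.695  2.089  0.502  0.71   0.59 ]
16.22 [0.518 0.044 0.141] F [ 0.519 -1.413 -6.125] T [ 0.222  0.271 -0.035] g 30.0 w 0.311 toolyaw 135.27 q [ 0.203  0.479 -0.549  2.095  0.399  0.668  0.176]
```

```bash
python3 -m pendant '[[[0,0,0,0,0,1.5,-0.5],[0,0,0,0,0,2,-0.5],[0,0,0,0,0,2,-0.5],[0,0,0,0,0,1.5,-0.5],[0,0,0,0,0,0,-0.5],[0,0,0,0,0,0,-0.5],[0,0,0,0,0,0,-0.5],[0,0,0,0,0,0,-0.5]]]' 30 >/dev/null; python3 q.py
python3 -m pendant '[[[0,0,0,0,0,1,-0.5],[0,0,0,0,0,1.5,-0.5],[0,0,0,0,0,1.5,-0.5],[0,0,0,0,0,0,-0.5],[0,0,0,0,0,0,-0.5],[0,0,0,0,0,0,-0.5],[0,0,0,0,0,0,-0.5],[0,0,0,0,0,0,-0.5]]]' 30 >/dev/null; python3 q.py
```

```text
16.88 [0.518 0.044 0.141] F [ 2.799 -0.822 -6.539] T [ 0.261  0.395 -0.065] g 30.0 w 0.312 toolyaw 128.3 q [ 0.18   0.473 -0.515  2.096  0.375  0.66   0.08 ]
17.55 [0.518 0.044 0.141] F [ 1.17  -1.778 -6.343] T [ 0.304  0.357 -0.06 ] g 30.0 w 0.315 toolyaw 124.3 q [ 0.166  0.47  -0.496  2.097  0.361  0.656  0.025]
```

```bash
python3 -c "
from cell import *
for _ in range(4):
    grab_frame('side');print(get_state()['wrist_torque'][2],end=' ')"
```

```text
0.026261325572079323 -5.500249318059203e-05 0.0021694119458583044 0.013714623996683311
```

```bash
python3 -m pendant '[[[0,0,0,0,0,1,-0.5],[0,0,0,0,0,1.5,-0.5],[0,0,0,0,0,1.5,-0.5],[0,0,0,0,0,0,-0.5],[0,0,0,0,0,0,-0.5],[0,0,0,0,0,0,-0.5],[0,0,0,0,0,0,-0.5],[0,0,0,0,0,0,-0.5]]]' 30 >/dev/null; python3 q.py
```

```text
18.42 [0.518 0.044 0.141] F [ 2.042 -0.99  -6.699] T [ 0.276  0.351 -0.05 ] g 30.0 w 0.309 toolyaw 120.29 q [ 0.152  0.467 -0.476  2.098  0.347  0.651 -0.031]
```

```bash
python3 -m pendant '[[[0,0,0,0,0,1,-0.5],[0,0,0,0,0,1.5,-0.5],[0,0,0,0,0,1.5,-0.5],[0,0,0,0,0,0,-0.5],[0,0,0,0,0,0,-0.5],[0,0,0,0,0,0,-0.5],[0,0,0,0,0,0,-0.5],[0,0,0,0,0,0,-0.5]]]' 30 >/dev/null; python3 q.py
```

```text
19.08 [0.518 0.044 0.141] F [ 1.118 -1.392 -5.733] T [ 0.338  0.335 -0.02 ] g 30.0 w 0.312 toolyaw 116.3 q [ 0.138  0.464 -0.456  2.099  0.333  0.647 -0.086]
```

```bash
python3 -m pendant '[[[0,0,0,0,0,1,-0.5],[0,0,0,0,0,1.5,-0.5],[0,0,0,0,0,1.5,-0.5],[0,0,0,0,0,0,-0.5],[0,0,0,0,0,0,-0.5],[0,0,0,0,0,0,-0.5],[0,0,0,0,0,0,-0.5],[0,0,0,0,0,0,-0.5]]]' 30 >/dev/null; python3 q.py
```

```text
19.75 [0.518 0.044 0.141] F [ 1.184 -1.817 -8.316] T [ 0.282  0.296 -0.052] g 30.0 w 0.311 toolyaw 112.3 q [ 0.124  0.461 -0.436  2.1    0.319  0.643 -0.141]
```

```bash
python3 -c "
from cell import *
for _ in range(2):
    grab_frame('side');print(get_state()['wrist_torque'],end=' ')"
```

```text
[0.18569885 0.37203952 0.09080236] [0.19006949 0.4115018  0.04631462]
```

```bash
python3 -m pendant '[[[0,0,0,0,0,1,-0.5],[0,0,0,0,0,1.5,-0.5],[0,0,0,0,0,1.5,-0.5],[0,0,0,0,0,0,-0.5],[0,0,0,0,0,0,-0.5],[0,0,0,0,0,0,-0.5],[0,0,0,0,0,0,-0.5],[0,0,0,0,0,0,-0.5]]]' 30 >/dev/null; python3 q.py
```

```text
20.52 [0.518 0.044 0.141] F [ 1.831 -1.249 -6.461] T [ 0.332  0.386 -0.074] g 30.0 w 0.309 toolyaw 108.3 q [ 0.11   0.458 -0.417  2.101  0.305  0.639 -0.196]
```

```bash
python3 -m pendant '[[[0,0,0,0,0,1,-0.5],[0,0,0,0,0,1.5,-0.5],[0,0,0,0,0,1,-0.5],[0,0,0,0,0,0,-0.5],[0,0,0,0,0,0,-0.5],[0,0,0,0,0,0,-0.5],[0,0,0,0,0,0,-0.5],[0,0,0,0,0,0,-0.5]]]' 30 >/dev/null; python3 q.py
```

```text
21.18 [0.518 0.044 0.141] F [ 1.509 -0.565 -6.61 ] T [ 0.335  0.301 -0.056] g 30.0 w 0.309 toolyaw 104.81 q [ 0.097  0.456 -0.399  2.101  0.292  0.636 -0.244]
```

```bash
python3 -m pendant '[[[0,0,0,0,0,1,-0.5],[0,0,0,0,0,1.5,-0.5],[0,0,0,0,0,1.5,-0.5],[0,0,0,0,0,0,-0.5],[0,0,0,0,0,0,-0.5],[0,0,0,0,0,0,-0.5],[0,0,0,0,0,0,-0.5],[0,0,0,0,0,0,-0.5]]]' 30 >/dev/null; python3 q.py
```

```text
21.85 [0.518 0.044 0.141] F [ 1.379 -1.962 -6.818] T [ 0.336  0.265 -0.052] g 30.0 w 0.309 toolyaw 100.8 q [ 0.083  0.454 -0.379  2.102  0.278  0.632 -0.299]
```

```bash
python3 -m pendant '[[[0,0,0,0,0,1,-0.5],[0,0,0,0,0,1.5,-0.5],[0,0,0,0,0,1,-0.5],[0,0,0,0,0,0,-0.5],[0,0,0,0,0,0,-0.5],[0,0,0,0,0,0,-0.5],[0,0,0,0,0,0,-0.5],[0,0,0,0,0,0,-0.5]]]' 30 >/dev/null; python3 q.py
```

```text
22.52 [0.518 0.044 0.141] F [ 1.269 -1.783 -6.513] T [ 0.379  0.197 -0.069] g 30.0 w 0.31 toolyaw 97.3 q [ 0.071  0.452 -0.362  2.103  0.265  0.629 -0.346]
```

```bash
python3 -m pendant '[[[0,0,0,0,0,1,-0.5],[0,0,0,0,0,1.5,-0.5],[0,0,0,0,0,1,-0.5],[0,0,0,0,0,0,-0.5],[0,0,0,0,0,0,-0.5],[0,0,0,0,0,0,-0.5],[0,0,0,0,0,0,-0.5],[0,0,0,0,0,0,-0.5]]]' 30 >/dev/null; python3 q.py
```

```text
23.18 [0.518 0.044 0.142] F [ 0.731 -1.108 -6.736] T [ 0.318  0.176 -0.255] g 30.0 w 0.307 toolyaw 93.83 q [ 0.058  0.45  -0.345  2.104  0.253  0.626 -0.394]
```

The seat is met: torque jumped to 0.255 N m. I'll add 2°.

```bash
python3 -m pendant '[[[0,0,0,0,0,1,-0.5],[0,0,0,0,0,1,-0.5],[0,0,0,0,0,0,-0.5],[0,0,0,0,0,0,-0.5],[0,0,0,0,0,0,-0.5],[0,0,0,0,0,0,-0.5],[0,0,0,0,0,0,-0.5],[0,0,0,0,0,0,-0.5]]]' 30 >/dev/null; python3 q.py; python3 -c "
from cell import *
for _ in range(4):
    grab_frame('side');print(get_state()['wrist_torque'][2],end=' ')"
```

```text
23.85 [0.518 0.044 0.142] F [ 0.991 -1.317 -6.997] T [ 0.316  0.193 -0.354] g 30.1 w 0.31 toolyaw 91.85 q [ 0.051  0.448 -0.335  2.104  0.246  0.625 -0.421]
0.3628152057902535 0.35827781722060653 0.28538386256676607 0.3341121164936143
```

```bash
python3 -m pendant '[[[0,0,0,0,0,0.7,-0.5],[0,0,0,0,0,0,-0.5],[0,0,0,0,0,0,-0.5],[0,0,0,0,0,0,-0.36],[0,0,0,0,0,0,-0.34],[0,0,0,0,0,0.2,-0.32],[0,0,0,0,0,0.2,-0.3],[0,0,0,0,0,0.2,-0.28]]]' 30 >/dev/null; python3 q.py
```

```text
24.72 [0.518 0.044 0.141] F [ 2.224 -0.342 -2.068] T [-0.077  0.314 -0.382] g 9.6 w 0.357 toolyaw 90.34 q [ 0.046  0.448 -0.327  2.105  0.241  0.623 -0.442]
```

```bash
python3 -m pendant '[[[0,0,0,0,0,0,-0.27],[0,0,0,0,0,0.2,-0.26],[0,0,0,0,0,0,-0.25],[0,0,0,0,0,0.2,-0.24],[0,0,0,0,0,0,-0.23],[0,0,0,0,0,0.2,-0.22],[0,0,0,0,0,0,-0.21],[0,0,0,0,0,0.2,-0.2]]]' 30 >/dev/null; python3 q.py
```

```text
25.38 [0.518 0.043 0.141] F [ 0.3    0.131 -2.502] T [-0.118 -0.005 -0.348] g 8.1 w 0.404 toolyaw 89.5 q [ 0.043  0.448 -0.323  2.105  0.238  0.623 -0.453]
```

```bash
python3 -m pendant '[[[0,0,0,0,0,0,-0.18],[0,0,0,0,0,0,-0.16],[0,0,0,0,0,0,-0.14],[0,0,0,0,0,0,-0.12],[0,0,0,0,0,0,-0.1],[0,0,0,0,0,0,-0.08],[0,0,0,0,0,0,-0.04],[0,0,0,0,0,0,0]]]' 30 >/dev/null; python3 q.py
python3 -m pendant '[[[0,0,0,0,0,0,0],[0,0,0,0,0,0,0],[0,0,0,0,0,0,-0.05],[0,0,0,0,0,0,-0.1],[0,0,0,0,0,0,-0.2],[0,0,0,0,0,0,-0.2],[0,0,0,0,0,0,-0.2],[0,0,0,0,0,0,-0.2]]]' 3 >/dev/null; python3 q.py
```

```text
26.05 [0.518 0.043 0.141] F [ 0.212  0.516 -0.6  ] T [-0.055 -0.022  0.036] g 0.0 w 0.494 toolyaw 89.48 q [ 0.043  0.448 -0.323  2.105  0.237  0.623 -0.453]
26.72 [0.518 0.043 0.141] F [-0.907  1.944  0.881] T [-0.454 -0.24  -0.   ] g 2.9 w 0.465 toolyaw 89.51 q [ 0.043  0.448 -0.323  2.105  0.238  0.623 -0.453]
```

Regripping at 3 N gives 43 mm across the tabs, so both are fully out and latched. I'll open, lift clear and hand in.

```bash
python3 -m pendant '[[[0,0,0,0,0,0,0.2],[0,0,0,0,0,0,0.3],[0,0,0,0,0,0,0.3],[0,0,-0.5,0,0,0,0.3],[0,0,-1.5,0,0,0,0.3],[0,0,-2.5,0,0,0,0.3],[0,0,-2.5,0,0,0,0.3],[0,0,-2.5,0,0,0,0.3]]]' 10
python3 -m pendant '[[[0,0,-2,0,0,0,0.3],[0,0,-1,0,0,0,0.3],[0,0,0,0,0,0,0.3],[0,0,0,0,0,0,0.3],[0,0,0,0,0,0,0.3],[0,0,0,0,0,0,0.3],[0,0,0,0,0,0,0.3],[0,0,0,0,0,0,0.3]]]'
python3 - <<'E'
from h import *
f=grab_frame("side");h=cv2.cvtColor(f["color"],cv2.COLOR_BGR2HSV)
m=((h[...,0]<8)|(h[...,0]>172))&(h[...,1]>150)&(h[...,2]>70)
n,_,st,c=cv2.connectedComponentsWithStats(m.astype(np.uint8))
for i in range(1,n):
    if st[i,4]>3 and 180<c[i][0]<300 and 260<c[i][1]<370: print(c[i],st[i],onz(f,c[i],.192 if c[i][1]<305 else .1585))
E
```

```text
clock: 27.38
tool_pos: [0.5175, 0.0436, 0.2375]
ee_rot: [[0.008, 1.0, -0.001], [1.0, -0.008, 0.0], [0.0, -0.001, -1.0]]
force: [0.6, 0.3, -0.3]
width: 0.652
grip_force: 0.0
clock: 28.05
tool_pos: [0.5176, 0.0435, 0.2653]
ee_rot: [[0.008, 1.0, -0.002], [1.0, -0.008, -0.0], [-0.0, -0.002, -1.0]]
force: [-0.3, -1.2, -0.4]
width: 0.65
grip_force: 0.0
[226.22222222 293.72222222] [221 290  11   8  18] [0.51653911 0.04950534 0.192     ]
[217.35714286 318.14285714] [214 316   7   5  14] [0.51458364 0.07115174 0.1585    ]
[209.85620915 343.39869281] [198 335  26  16 153] [0.48128809 0.10564847 0.1585    ]
```

The red line on the disc now points along +y, about 73° round, so the knob has stayed shut.

```bash
python3 -c "
from cell import *
print(sign_off())"
```

```text
the job is handed in; nothing more can be done
None
```

The air bleed valve is shut and the job is handed in at about 28 s. I turned the knob roughly 73° clockwise onto its seat and held about 0.38 N m there while letting the tabs out. A light regrip measured 43 mm across the tabs, so both are fully out and the knob is latched, and the arm is clear of everything. The sign-off returned no verdict.

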